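# Back up and spot the punch on the red rivet

### The arm

A 6-joint arm with a two-finger parallel gripper is mounted at the origin on the work surface. World frame = base frame: x ahead of the robot, y to its left, z up, the work surface at z = 0. Lengths are in m, angles in rad, forces in N, time in s.
With the tool pointing down it reaches from about 0.35 to 0.775 m from the base axis. Payload 7.3 kg.
Tool frame: the origin (TCP) lies at the very end of the fingers, on their centre line; the grasp point (between the pads) lies 19 mm behind it; x points along the fingers, y is the direction in which the jaws open and shut, and the axes are right-handed (so a half turn about x gives the same grasp; the last joint's range is limited). The gripper opens to 92 mm and grips with 3 to 60 N. Pads are 19 mm wide; open, the fingers measure 130 mm over their backs; the gripper's body (75 mm by 190 mm) begins 47 mm behind the grasp point.
Start: joints at [0.986, 0.342, 1.524, -0, 1.275, -0.146], TCP at [0.223, 0.475, 0.227] pointing down, gripper open.
Joint ranges: [-2.53, 2.53], [-0.77, 2.02], [0.04, 2.7], [-1, 4.14], [0.28, 2.66], [-3.11, 3.11]. Speed limits (rad/s): [2.57, 2.57, 3.14, 3.14, 3.14, 3.14].

### API

Orientations are given as [roll, pitch, yaw] about the fixed x, y, z axes, in that order (R = Rz(yaw) Ry(pitch) Rx(roll)).
In Python, from cell import robot gives the robot as it stands.
- The arm moves only by the tool play_rows, never from a script. Its argument "moves" is a list that holds one entry, the list of rows, each a list of 5 numbers: the shift along the tool's x, y, z in m, then the turn about the tool's x in degrees, then the opening, from -1 (shut) to 1 (fully open), so that 0 is half open. A call has exactly 10 rows; each row shifts and turns the pose as measured when the row begins, along the tool's axes as they then stand; what a row does not reach is not made up. A row lasts 1/10 s, in which the tool goes at most 50 mm and 8.59 degrees, less where a joint would pass 70% of its speed; a pose out of reach is approached as far as the arm can. A call with a gripper value outside its range is refused whole. The fingers move at their own pace and stop on an object; "grip_force" is the grip in N (left out, the last holds). Time passes only in rows, so rows that do not move let the fingers close, or fill a call up. It gives the time, the measured TCP pose, the force and the opening at its end, in the units of the state.
- robot.observe(): the state, without advancing time (a new reading comes with each control period).
- robot.read_camera(name): name is "side" or "top" or "wrist"; returns the picture (400x640x3 uint8, red, green, blue); there is no depth.
- robot.get_calibration(name): a dict with "mtx" (3x3 intrinsics, pixels), "k1" (the pictures are not rectified: a ray, as slopes to the right and down, at radius r is drawn at 1 + k1 r^2 times it, then the intrinsics apply), "view" (4x4, takes a point from world to camera coordinates). Camera axes: x right, y up, looking along -z (the intrinsics and any distortion apply to the point x, -y, -z); pixel columns grow to the right and rows downward; lengths in m; the calibration is good to about 2 mm. A picture is of the moment at which its call begins: read the wrist's pose just before it. get_calibration takes no time and is no camera call; for the wrist camera it gives the pose at the moment of the call.
- robot.hand_in(): hands the job in, once; it reports no verdict.
Trained networks look in the newest picture that a camera, given by its name, has taken for a name from the list of things; names that differ only in an ending like _2 or _b are one class to them, and where a whole thing is asked for, a point or a joint stands for the part that bears it (a point fixed in the world has none). Each returns a list of dicts, best first, with "score" (0 to 1); they miss things now and then, are a little off and sometimes report something else, mostly with a low value. They report only what shows in the picture. A call takes as long as a camera call.
- robot.spot_in(camera, label): "point" ([column, row] in pixels, amid what is visible of it).
The state is a dict: "time": time; "qpos": joint angles; "qvel": joint speeds; "joint_efforts": joint torques, N m; "tool_pos": TCP position; "tool_rot": TCP orientation; "contact_force": force on the tool from outside, world axes, zero at the start; "torque": the same for the moment, N m; "opening": finger opening in m.
Only numpy, scipy, OpenCV 4.12 (cv2) and the standard library are available. Lean on these libraries where they do the work, as an engineer would, in place of code of your own. Each camera call takes 0.05 s, during which the arm holds its last target.

### The job

One rivet of the bass reed plate in the brass vise is painted red and is to be set next. Slide the steel anvil bar under the plate by its black knob, fully home against its stop, then take the spring punch out of its sloping stand and set its tip on the red rivet, standing bolt upright and pressed just hard enough that the sprung tip gives a few millimetres, never so far that it reaches the end of its stroke and fires. Finish while holding the punch there like that, ready to be fired, and leave everything else on the bench where it lies.

Things in the scene. Friction and masses are not known exactly. Their poses are not given: they have to be found in the camera images.
- vise: Brass vise fixed to the bench. Origin: on the bench under the centre of the clamped plate; y along the plate, x across it. Jaws reach x = +-40, y = +-66 mm, 61 mm high; round brass screw knob in front to x = -112 mm, 52 mm high. Pale brass plate (44 x 124 mm, top 58 mm high) with eight reeds, 14 mm apart along y. A 14 mm high rail runs out along -y to y = -244 mm and carries the anvil slide.
- anvil (a joint): How far the anvil slide has been pushed in along the vise's +y axis, in m: 0 fully pulled out, 0.100 fully home against its end stop (the bar then backs the whole plate). Starts at 0 to 0.030. Moves freely against about 2.5 N of friction and stays where it is left.
- anvil_knob (a point): Centre of the black round upright knob of the anvil slide: 20 mm diameter, 36 mm tall, standing on a thin stem, centre 82 mm above the bench; nothing within 35 mm of it is higher than 56 mm. It starts 175 to 205 mm from the vise's origin along the vise's -y axis and ends at home 105 mm from it.
- rivet_red: The red-painted rivet head on the plate: a flat round disc 9 mm across, 2 mm high, with red paint 12 mm across under it; the other seven are 6.4 mm across and unpainted. It is one of the eight in the row, whose line lies 10 mm to the +x side of the vise's origin. Origin: centre of its underside, 58 mm above the bench.
- red_top (a point): Centre of the red rivet's top face, 60 mm above the bench: the spot for the punch's tip.
- stand: Sloping dark wood punch stand fixed to the bench, 120 mm wide along its y, 50 mm high at its front, 74 at its back. Origin: on the bench under the mouth of its middle hole. That hole leans 0.35 rad (20 degrees) from upright, its top towards the stand's own -x, and is 60 mm deep along its axis; the punch stands in it tip down. Two smaller empty holes lie 38 mm to either side.
- stand_hole (a point): Centre of the mouth of the stand's middle hole, on the sloping top face, 62 mm above the bench; axes as the stand's, not tilted.
- punch_mid (a point): Loose spring punch, a round steel tool 135 mm long, 0.11 kg; this point is on its axis, 67.5 mm from the tip. Its z axis points from tip to cap. Steel body 13 mm diameter from 26 to 100 mm above the tip, brass cap 15 mm diameter above that, tapered nose with a 5 mm pin below. At the start it leans with the stand's hole (to about 2 degrees), its upper 75 mm free.
- punch_tip (a point): Flat end of the punch's pin, on the axis.
- punch_nose (a joint): How far the punch's sprung tip is pushed in, in m: 0 fully out, 0.010 the end of its stroke, where it fires. It starts to give at about 1.5 N and takes a further 0.7 N per mm.
- comb: Black plastic harmonica comb, 30 x 120 x 14 mm, lying loose; leave alone.
- cover: Chrome cover plate, 34 x 124 x 16 mm, loose; leave alone.
- scraper: Steel reed scraper with wooden handle, about 170 mm long along its x, 13 mm high, loose; leave alone.
- tin: Round cork-lined tin of screws, 84 mm across, 26 mm high, loose; leave alone.
- spare_plate: Spare brass reed plate, 44 x 124 x 3 mm, loose; leave alone.
- driver: Screwdriver with wooden handle, 160 mm long along its x, loose; leave alone.
- oil: Small amber oil bottle, 36 mm across, 60 mm high, loose; leave alone.

How it is judged:
On the way, in this order (a step that is already met when the one before it is completed fails the run):
1. the anvil slide is fully home (within 3 mm of its stop) (value of joint anvil above 0.097 m), for 0.2 s.
2. the punch is out of its stand, held by the fingers (contact force between punch and the fingers above 2 N and height (world z) of punch_tip above 0.062 m and contact force between punch and stand below 0.1 N), for 0.1 s.
3. the held punch stands upright with its tip lightly pressed on the red rivet (distance between punch_tip and red_top below 0.0045 m and angle between punch_mid's own z axis and vertical below 0.1 rad and contact force between punch and the fingers above 2 N and contact force between punch and rivet_red between 1.2 and 9 N and value of joint punch_nose between 0.0005 and 0.0075 m), for 0.3 s.
At the end, for the whole second after the job is handed in: Anvil within 3 mm of its stop; fingers hold the punch still, tip within 4.5 mm of the centre of the red rivet's top, within 0.10 rad (6 degrees) of upright, tip pushed in 0.5 to 7.5 mm (1.2 to 9 N on the rivet), the punch touching no other part of the vise (all of step 3 and value of joint anvil above 0.097 m and contact force between punch and vise below 0.3 N and linear speed of punch below 0.01 m/s); the arm keeps its last pose, push and grip.
It fails at once if the punch's tip is pushed to the end of its stroke (over 9 mm) and fires (value of joint punch_nose above 0.009 m).
It fails at once if the punch presses on the red rivet with over 1 N while the anvil is not home behind the plate (contact force between punch and rivet_red above 1 N and value of joint anvil below 0.095 m).
It fails at once if a bystander (comb, cover plate, scraper, tin, spare plate, screwdriver, oil bottle) is moved by more than 15 mm (distance of any of comb, cover, scraper, tin, spare_plate, driver, oil from where it was at the start of the episode above 0.015 m).
It also fails if it takes over 51 s, if anything falls off the work surface, if the arm or the gripper's body presses on something with over 40 N, if the wrist force passes 120 N, or if a joint passes its speed limit or range.

## Working session

There is one attempt and no reset: what is moved stays moved. The work goes in short steps, Python scripts to look and compute and a tool call to move; the robot and the scene stay as the last step left them, time stands still between calls to the robot, and variables do not carry over. Pictures are saved under pics/ and viewed, and the job is handed in when it is done.

Besides the shell and the picture viewer there is one more tool, called after "Call:" by a JSON object that holds its "op" and its "data", one argument or row to a line. play_rows: Moves the arm, as the interface text tells. Its arguments: {"type":"object","properties":{"moves":{"type":"array"},"grip_force":{"type":"number"}},"required":["moves"]}

```bash
ls; mkdir -p pics
cat > h.py <<'E'
import numpy as np, cv2, json
from cell import robot
from scipy.spatial.transform import Rotation as Ro
def save(n,f):
    im=robot.read_camera(n); cv2.imwrite('pics/'+f+'.png',cv2.cvtColor(im,cv2.COLOR_RGB2BGR)); 
    c=robot.get_calibration(n); json.dump({k:np.asarray(v).tolist() for k,v in c.items()},open('pics/'+f+'.json','w')); return im,c
def cal(f): return {k:np.array(v) for k,v in json.load(open('pics/'+f+'.json')).items()}
def proj(c,P):
    V=np.array(c['view']);K=np.array(c['mtx']);p=V[:3,:3]@np.asarray(P,float)+V[:3,3]
    x,y=p[0]/-p[2],-p[1]/-p[2]; s=1+float(c['k1'])*(x*x+y*y)
    return np.array([K[0,0]*x*s+K[0,2],K[1,1]*y*s+K[1,2]])
def ray(c,uv):
    V=np.array(c['view']);K=np.array(c['mtx'])
    d=np.array([(uv[0]-K[0,2])/K[0,0],(uv[1]-K[1,2])/K[1,1]]);u=d.copy()
    for _ in range(30): u=d/(1+float(c['k1'])*(u@u))
    R=V[:3,:3]; o=-R.T@V[:3,3]; v=R.T@np.array([u[0],-u[1],-1]); return o,v/np.linalg.norm(v)
def atz(c,uv,z):
    o,v=ray(c,uv); return o+v*(z-o[2])/v[2]
def tri(L):
    A=np.zeros((3,3));b=np.zeros(3)
    rs=[ray(c,uv) for c,uv in L]
    for o,v in rs:
        M=np.eye(3)-np.outer(v,v);A+=M;b+=M@o
    X=np.linalg.solve(A,b); return X,[float(np.linalg.norm((np.eye(3)-np.outer(v,v))@(X-o))) for o,v in rs]
E
python3 - <<'E'
from h import *
np.set_printoptions(precision=4,suppress=True)
print(robot.observe())
for n in ['side','top','wrist']:
    im,c=save(n,n+'0'); V=np.array(c['view']); print(n,c['mtx'],c['k1'],'pos',-V[:3,:3].T@V[:3,3],'fwd',-V[2,:3])
    if n=='wrist': print(V)
E
```

```text
pics
{'time': 0.0, 'qpos': array([ 0.986 ,  0.3427,  1.525 , -0.    ,  1.2754, -0.146 ]), 'qvel': array([-0.0022,  0.0017, -0.0013, -0.0015, -0.0003,  0.0002]), 'joint_efforts': array([ -0.0026, -43.1267, -24.42  ,   0.0715,   0.0563,  -0.0002]), 'tool_pos': array([0.2228, 0.4749, 0.2261]), 'tool_rot': array([-1.7121,  1.5693, -2.1509]), 'contact_force': array([ 0.4241, -0.3496,  0.4139]), 'torque': array([-0.0216,  0.0235,  0.0193]), 'opening': 0.09155486184252776}
side [[411.7519   0.     321.3755]
 [  0.     411.7519 198.4321]
 [  0.       0.       1.    ]] 0.026439760858700357 pos [ 0.1446 -0.7371  0.6894] fwd [ 0.424   0.712  -0.5597]
top [[388.4922   0.     315.0816]
 [  0.     388.4922 195.4023]
 [  0.       0.       1.    ]] -0.027780057887064787 pos [0.4194 0.0219 1.1113] fwd [ 0.2073 -0.0168 -0.9781]
wrist [[360.6825   0.     318.4729]
 [  0.     360.6825 192.2893]
 [  0.       0.       1.    ]] -0.08121627057452825 pos [0.1558 0.5068 0.3833] fwd [ 0.2524 -0.118  -0.9604]
[[ 0.4244  0.9055  0.0003 -0.5251]
 [-0.8696  0.4077 -0.2786  0.0357]
 [-0.2524  0.118   0.9604 -0.3886]
 [ 0.      0.      0.      1.    ]]
```

View pics/top0.png

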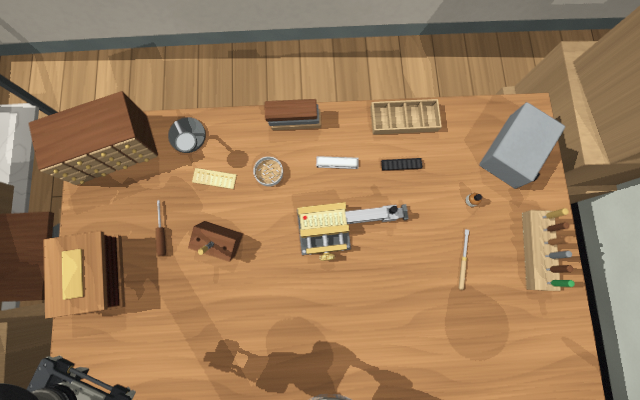

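View pics/side0.png

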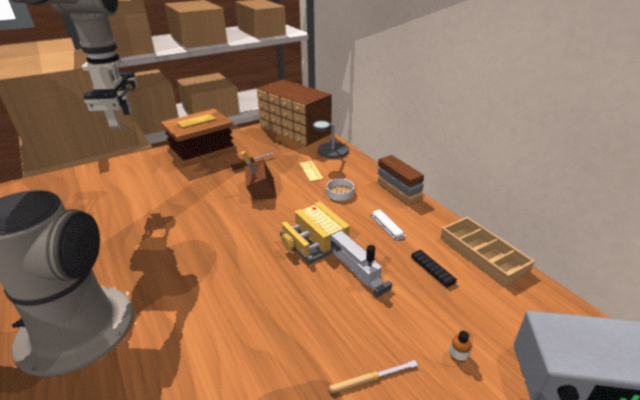

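View pics/wrist0.png

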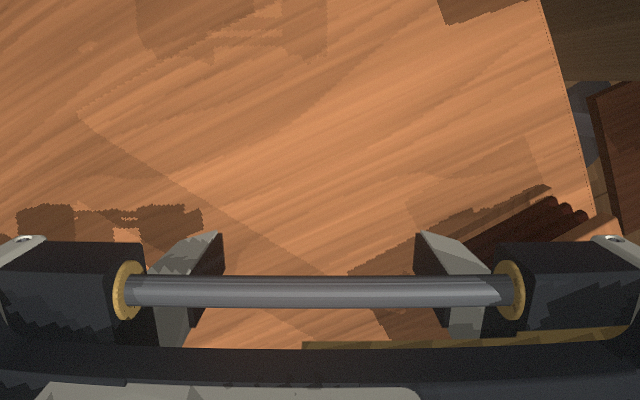

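Run:
```python
from h import *
for n in ['side','top']:
    for l in ['anvil_knob','rivet_red','stand_hole','punch_mid','vise','stand','oil']:
        try: print(n,l,[(np.round(d['point'],1).tolist(),round(d['score'],2)) for d in robot.spot_in(n,l)][:3])
        except Exception as e: print(n,l,e)
print(robot.observe()['time'])
```

```text
side anvil_knob [([362.8, 257.0], 0.59)]
side rivet_red []
side stand_hole [([261.1, 180.4], 0.8)]
side punch_mid []
side vise []
side stand [([260.4, 185.4], 0.93)]
side oil [([460.8, 345.5], 0.84), ([262.0, 183.7], 0.34)]
top anvil_knob [([374.8, 214.9], 0.72)]
top rivet_red [([335.1, 160.3], 0.59)]
top stand_hole [([218.4, 242.9], 0.71)]
top punch_mid [([159.7, 241.0], 0.31)]
top vise [([332.6, 223.6], 0.85)]
top stand [([217.3, 237.3], 0.89)]
top oil [([470.3, 200.9], 0.72)]
0.85
```

Run:
```python
import cv2,numpy as np
t=cv2.imread('pics/top0.png');s=cv2.imread('pics/side0.png')
cv2.imwrite('pics/c1.png',cv2.resize(t[180:280,285:425],None,fx=5.5,fy=5.5,interpolation=cv2.INTER_CUBIC))
cv2.imwrite('pics/c2.png',cv2.resize(t[205:275,180:260],None,fx=8,fy=8,interpolation=cv2.INTER_CUBIC))
cv2.imwrite('pics/c3.png',cv2.resize(s[190:300,270:400],None,fx=5,fy=5,interpolation=cv2.INTER_CUBIC))
cv2.imwrite('pics/c4.png',cv2.resize(s[140:210,225:295],None,fx=8,fy=8,interpolation=cv2.INTER_CUBIC))
```

```text
(no output)
```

View pics/c1.png

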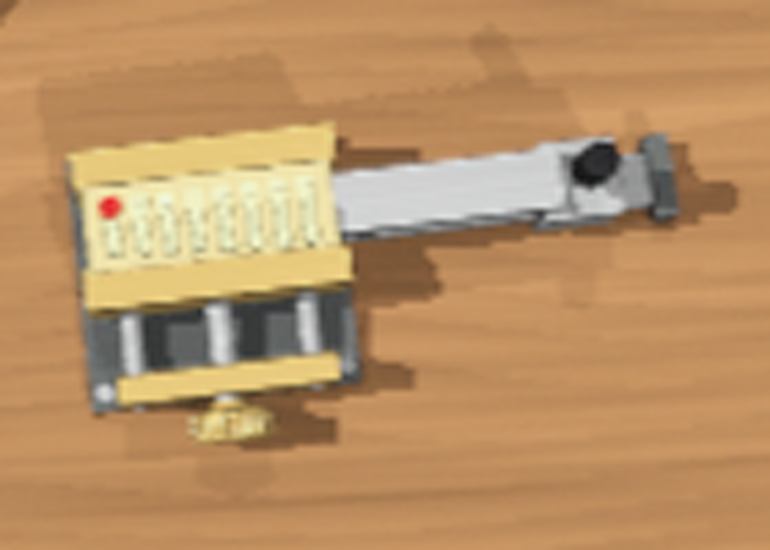

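View pics/c2.png

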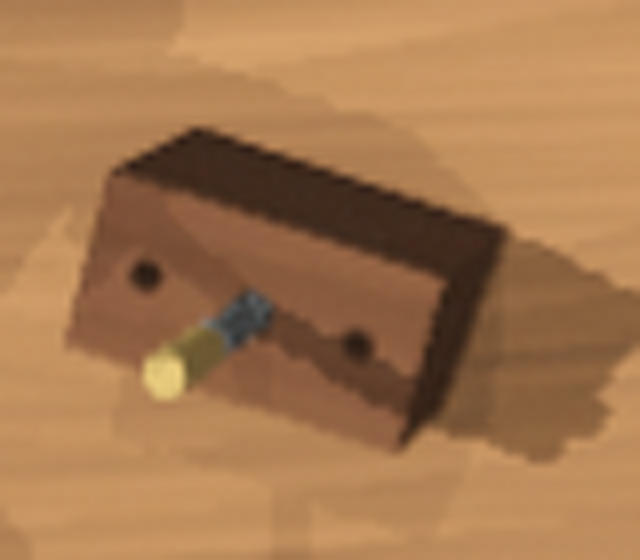

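View pics/c3.png

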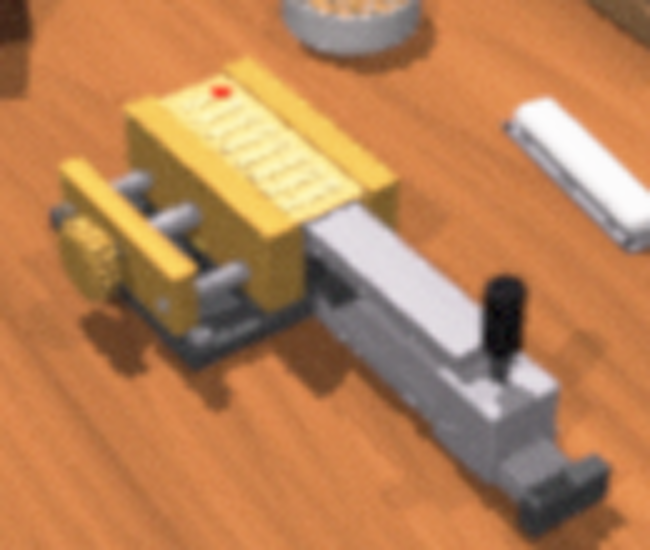

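View pics/c4.png

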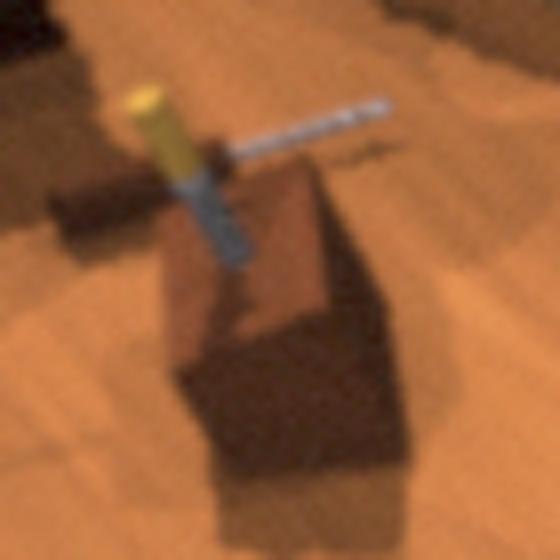

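Run:
```python
from h import *
np.set_printoptions(precision=4,suppress=True)
T=cal('top0');S=cal('side0')
f=lambda p,o,s:(np.array(p)+.5)/s-.5+np.array(o)
t1=lambda p:f(p,(285,180),5.5); t2=lambda p:f(p,(180,205),8); s3=lambda p:f(p,(270,190),5); s4=lambda p:f(p,(225,140),8)
D={}
for n,a,b in [('knob',t1((597,163)),s3((503,315))),('red',t1((110,208)),s3((222,92))),('cap',t2((165,377)),s4((147,100))),('entry',t2((258,305)),s4((237,258)))]:
    X,e=tri([(T,a),(S,b)]); D[n]=X; print(n,a,b,X,e)
d=D['cap']-D['entry'];print(np.linalg.norm(d),d/np.linalg.norm(d))
print('knob top z82',atz(T,t1((597,163)),.082),atz(S,s3((503,315)),.082))
print('red z60',atz(T,t1((110,208)),.06),atz(S,s3((222,92)),.06))
# jaw corners top c1 (z=61)
for p in [(70,157),(335,124),(352,277),(87,308)]: print(p,atz(T,t1(p),.061))
# side jaw corners
for p in [(247,60),(398,183),(273,235),(127,105)]: print('s',p,atz(S,s3(p),.061))
# stand top corners: holes
for p in [(145,275),(357,345)]: print('hole',atz(T,t2(p),.062))
for p in [(110,175),(447,278),(68,345),(402,450)]: print('std',atz(T,t2(p),.074),atz(T,t2(p),.05))
```

```text
knob [393.1364 209.2273] [370.2 252.6] [ 0.5877 -0.2034  0.0818] [0.0011061696814256472, 0.0011061696814256034]
red [304.5909 217.4091] [314. 208.] [0.5822 0.0358 0.0595] [0.00021037268091903363, 0.00021037268091904124]
cap [200.1875 251.6875] [242.9375 152.0625] [0.498  0.3002 0.1309] [0.00012729030663265938, 0.00012729030663266724]
entry [211.8125 242.6875] [254.1875 171.8125] [0.5238 0.2893 0.0622] [0.0024770780458524314, 0.002477078045852422]
0.07420295802460022 [-0.3481  0.1471  0.9259]
knob top z82 [ 0.5887 -0.2039  0.082 ] [ 0.5864 -0.2033  0.082 ]
red z60 [0.5823 0.0357 0.06  ] [0.5816 0.0352 0.06  ]
(70, 157) [0.6089 0.0544 0.061 ]
(335, 124) [ 0.6188 -0.0789  0.061 ]
(352, 277) [ 0.5415 -0.082   0.061 ]
(87, 308) [0.5331 0.0493 0.061 ]
s (247, 60) [0.6074 0.0527 0.061 ]
s (398, 183) [ 0.616  -0.0791  0.061 ]
s (273, 235) [ 0.5422 -0.0812  0.061 ]
s (127, 105) [0.5327 0.0499 0.061 ]
hole [0.5382 0.3267 0.062 ]
hole [0.511  0.2552 0.062 ]
std [0.571  0.3353 0.074 ] [0.5745 0.3425 0.05  ]
std [0.5307 0.2224 0.074 ] [0.5333 0.2271 0.05  ]
std [0.5148 0.3487 0.074 ] [0.5171 0.3562 0.05  ]
std [0.4748 0.2379 0.074 ] [0.476  0.2429 0.05  ]
```

```bash
cat >> h.py <<'E'
np.set_printoptions(precision=4,suppress=True)
def st():
    o=robot.observe(); R=Ro.from_euler('xyz',o['tool_rot']).as_matrix(); return o,np.array(o['tool_pos']),R
def plan(target,jaw=None):
    """remaining shift in tool axes, and turn (deg) about tool x to put tool y along +-jaw"""
    o,p,R=st(); d=np.asarray(target)-p
    print('t',round(o['time'],2),'pos',p,'q',o['qpos'],'F',o['contact_force'],'open',round(o['opening'],4))
    print('tool x',R[:,0],'y',R[:,1],'z',R[:,2])
    print('shift mm',R.T@d*1000)
    if jaw is not None:
        j=R.T@np.asarray(jaw,float); a=np.degrees(np.arctan2(j[2],j[1])); print('turn',a,'or',a-180*np.sign(a))
E
python3 - <<'E'
from h import *
plan([0.588,-0.2035,0.18],[-.07,.997,0])
plan([0.5,0.3,0.18],[.35,.937,0])
E
```

```text
t 0.85 pos [0.223  0.4753 0.2268] q [ 0.986   0.342   1.5241  0.      1.2754 -0.146 ] F [ 0.0651  0.6839 -0.6037] open 0.0915
tool x [ 0.0001  0.0001 -1.    ] y [0.4249 0.9053 0.0001] z [ 0.9053 -0.4249 -0.    ]
shift mm [  46.6892 -459.4333  618.7897]
turn -29.15776843112001 or 150.84223156887998
t 0.85 pos [0.223  0.4753 0.2268] q [ 0.986   0.342   1.5241  0.      1.2754 -0.146 ] F [ 0.0651  0.6839 -0.6037] open 0.0915
tool x [ 0.0001  0.0001 -1.    ] y [0.4249 0.9053 0.0001] z [ 0.9053 -0.4249 -0.    ]
shift mm [ 46.7474 -41.022  325.2115]
turn -4.659289115194537 or 175.34071088480547
```

Call:
{"op": "play_rows", "data": {
  "moves": [
    [[0.001, -0.029, 0.039, 0, 0.0], [0.001, -0.029, 0.039, 0, 0.0], [0.001, -0.029, 0.039, 0, 0.0], [0.001, -0.029, 0.039, 0, 0.0], [0.001, -0.029, 0.039, 0, 0.0], [0.001, -0.029, 0.039, 0, 0.0], [0.001, -0.029, 0.039, 0, 0.0], [0.001, -0.029, 0.039, 0, 0.0], [0.001, -0.029, 0.039, 0, 0.0], [0.001, -0.029, 0.039, 0, 0.0]]
  ]
}}

```text
time: 1.85
tool_pos: [0.4591, 0.0399, 0.2172]
tool_rot: [1.016, 1.563, 0.589]
contact_force: [0.7, 0.7, 0.3]
opening: 0.046
```

Run:
```python
from h import *
plan([0.588,-0.2035,0.15],[-.07,.997,0])
```

```text
t 1.85 pos [0.4591 0.0399 0.2172] q [-0.0832  0.2294  1.7113  0.0052  1.1948 -1.2289] F [0.6949 0.7135 0.3176] open 0.046
tool x [ 0.0064  0.0043 -1.    ] y [0.4141 0.9102 0.0066] z [ 0.9102 -0.4141  0.0041]
shift mm [  66.9452 -168.6145  217.8952]
turn -28.47945372089309 or 151.5205462791069
```

Call:
{"op": "play_rows", "data": {
  "moves": [
    [[0.01, -0.028, 0.036, 0, 0.2], [0.01, -0.028, 0.036, 0, 0.2], [0.01, -0.028, 0.036, 0, 0.2], [0.01, -0.028, 0.036, 0, 0.2], [0.01, -0.028, 0.036, 0, 0.2], [0.007, -0.028, 0.036, 0, 0.2], [0, 0, 0, -7.5, 0.2], [0, 0, 0, -7.5, 0.2], [0, 0, 0, -7.5, 0.2], [0, 0, 0, -6, 0.2]]
  ]
}}

```text
time: 2.85
tool_pos: [0.592, -0.2226, 0.1552]
tool_rot: [0.402, 1.561, 0.48]
contact_force: [-0.2, 1.6, -0.1]
opening: 0.055
```

Run:
```python
from h import *
plan([0.588,-0.2035,0.068],[-.07,.997,0])
save('wrist','wrist1')
```

```text
t 2.85 pos [ 0.592  -0.2226  0.1552] q [-0.4848  0.5931  1.3145  0.0084  1.2285 -2.1359] F [-0.2377  1.6261 -0.0891] open 0.055
tool x [ 0.0086  0.0045 -1.    ] y [-0.0775  0.997   0.0038] z [0.997  0.0774 0.0089]
shift mm [87.283  19.0622 -3.3302]
turn 0.4248686203400266 or -179.57513137965998
```

View pics/wrist1.png

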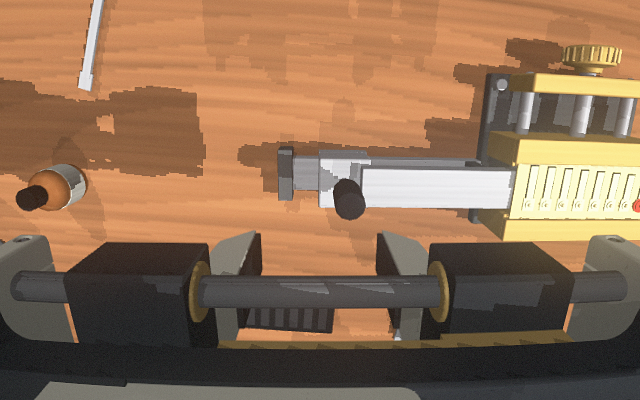

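Run:
```python
from h import *
W=cal('wrist1')
print(atz(W,(349,205),.1),atz(W,(349,198),.082)); 
print(proj(W,[.588,-.2035,.1]),proj(W,[.588,-.2035,.082]))
print(atz(W,(638,206),.06),proj(W,[.5822,.0355,.06]))
print(tri([(W,(349,198)),(cal('top0'),(393.1,209.2)),(cal('side0'),(370.2,252.6))]))
```

```text
[ 0.5867 -0.2041  0.1   ] [ 0.5877 -0.2024  0.082 ]
[349.6643 207.0898] [347.293  198.2812]
[0.5826 0.0338 0.06  ] [639.8435 205.6403]
(array([ 0.5878, -0.2029,  0.0816]), [0.0005988554037137281, 0.0013095770602181732, 0.0010080214808672295])
```

Call:
{"op": "play_rows", "data": {
  "moves": [
    [[0, 0.0195, -0.0035, 0, 0.2], [0, 0, 0, 0, 0.2], [0.03, 0, 0, 0, 0.2], [0.03, 0, 0, 0, 0.2], [0.02, 0, 0, 0, 0.2], [0.007, 0, 0, 0, 0.2], [0, 0, 0, 0, -1], [0, 0, 0, 0, -1], [0, 0, 0, 0, -1], [0, 0, 0, 0, -1]]
  ],
  "grip_force": 12
}}

```text
time: 3.9
tool_pos: [0.5915, -0.2067, 0.0702]
tool_rot: [-0.146, 1.553, -0.077]
contact_force: [-0.7, 5.5, -2.8]
opening: 0.0275
```

Run:
```python
from h import *
plan([0.5755+.07*.105,-0.0143-.105*.9975,0.068],[-.07,.997,0])
```

```text
t 3.9 pos [ 0.5915 -0.2067  0.0702] q [-0.4617  0.6664  1.4364  0.0077  1.0226 -2.1061] F [-0.7322  5.5469 -2.8174] open 0.0275
tool x [ 0.0174 -0.0013 -0.9998] y [-0.0695  0.9976 -0.0025] z [0.9974 0.0695 0.0173]
shift mm [ 1.8825 88.0298 -2.5609]
turn -0.027620146209424382 or 179.97237985379059
```

Call:
{"op": "play_rows", "data": {
  "moves": [
    [[0, 0, 0, 0, -1], [0, 0.01, 0, 0, -1], [0, 0.012, 0, 0, -1], [0, 0.012, 0, 0, -1], [0, 0.012, 0, 0, -1], [0, 0.012, 0, 0, -1], [0, 0.01, 0, 0, -1], [0, 0.005, 0, 0, -1], [0, 0, 0, 0, -1], [0, 0, 0, 0, -1]]
  ]
}}

```text
time: 4.9
tool_pos: [0.5865, -0.1274, 0.0706]
tool_rot: [-0.276, 1.551, -0.204]
contact_force: [1.6, -2.7, -2.9]
opening: 0.0197
```

Run:
```python
from h import *
plan([0.5755+.07*.105,-0.0143-.105*.9975,0.068],[-.07,.997,0])
```

```text
t 4.9 pos [ 0.5865 -0.1274  0.0706] q [-0.343   0.6232  1.522   0.0034  0.9765 -1.9869] F [ 1.5505 -2.74   -2.8538] open 0.0197
tool x [ 0.0197 -0.0041 -0.9998] y [-0.0711  0.9975 -0.0055] z [0.9973 0.0712 0.0193]
shift mm [ 2.5267  8.5965 -3.0882]
turn 0.06882398838837951 or -179.93117601161163
```

Call:
{"op": "play_rows", "data": {
  "moves": [
    [[0, 0.004, 0, 0, -1], [0, 0.004, 0, 0, -1], [0, 0.003, 0, 0, -1], [0, 0.003, 0, 0, -1], [0, 0.003, 0, 0, -1], [0, 0.003, 0, 0, -1], [0, 0.003, 0, 0, -1], [0, 0.003, 0, 0, -1], [0, 0.003, 0, 0, -1], [0, 0.003, 0, 0, -1]]
  ]
}}

```text
time: 5.9
tool_pos: [0.586, -0.118, 0.0704]
tool_rot: [-1.029, 1.525, -0.961]
contact_force: [1.2, -14.9, -5.9]
opening: 0.0201
```

Run:
```python
from h import *
plan([0.5755+.07*.105,-0.0143-.105*.9975,0.068],[-.07,.997,0])
save('wrist','wrist2')
save('side','side2')
print(np.round(proj(cal('side2'),[0.5755+.07*.105,-0.0143-.105*.9975,0.082]),1))
```

```text
t 5.9 pos [ 0.586  -0.118   0.0704] q [-0.312   0.614   1.5421 -0.0339  0.9494 -1.9317] F [  1.1656 -14.9288  -5.9302] open 0.0201
tool x [ 0.0261 -0.0374 -0.999 ] y [-0.0675  0.997  -0.0391] z [0.9974 0.0685 0.0235]
shift mm [ 2.3635 -0.7602 -3.289 ]
turn -0.08744101285569325 or 179.9125589871443
[347.4 232.6]
```

View pics/wrist2.png

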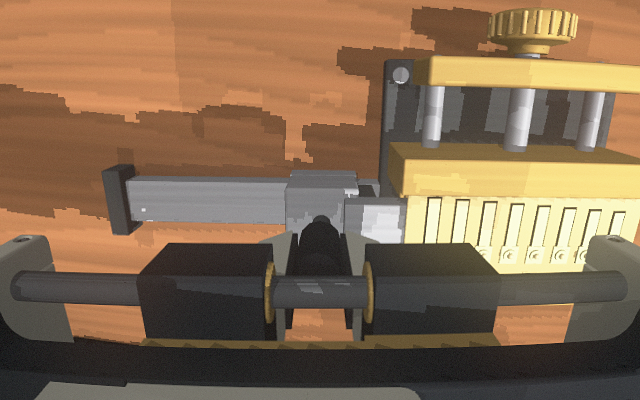

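Call:
{"op": "play_rows", "data": {
  "moves": [
    [[0, 0, 0, 0, 0.1], [0, 0, 0, 0, 0.1], [0, 0, 0, 0, 0.1], [0, 0, 0, 0, 0.1], [-0.02, 0, 0, 0, 0.1], [-0.03, 0, 0, 0, 0.1], [-0.04, 0, 0, 0, 0.1], [-0.02, 0, 0, 0, 0.1], [0, 0, 0, 0, 0.1], [0, 0, 0, 0, 0.1]]
  ]
}}

```text
time: 7.0
tool_pos: [0.582, -0.1101, 0.184]
tool_rot: [-1.021, 1.53, -0.952]
contact_force: [0.1, -0.0, -0.6]
opening: 0.0503
```

Run:
```python
from h import *
plan([0.51,0.295,0.18],[.35,.937,0])
save('side','side3');save('top','top3')
import cv2
s=cv2.imread('pics/side3.png')
cv2.imwrite('pics/c5.png',cv2.resize(s[180:300,270:400],None,fx=5,fy=5,interpolation=cv2.INTER_CUBIC))
```

```text
t 7.0 pos [ 0.582  -0.1101  0.184 ] q [-0.303   0.4831  1.4245 -0.0262  1.2018 -1.9343] F [ 0.0869 -0.0438 -0.5629] open 0.0503
tool x [ 0.0235 -0.033  -0.9992] y [-0.0691  0.997  -0.0345] z [0.9973 0.0698 0.0212]
shift mm [-11.0439 408.9734 -43.6126]
turn 24.4874488369182 or -155.5125511630818
```

View pics/c5.png

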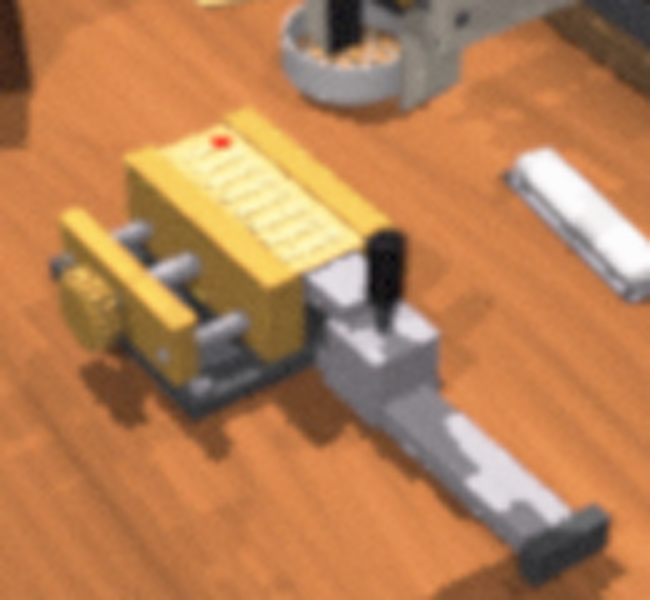

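Call:
{"op": "play_rows", "data": {
  "moves": [
    [[-0.001, 0.049, -0.005, 0, 0.1], [-0.001, 0.049, -0.005, 0, 0.1], [-0.001, 0.049, -0.005, 0, 0.1], [-0.001, 0.049, -0.005, 0, 0.1], [-0.001, 0.049, -0.005, 0, 0.1], [-0.001, 0.049, -0.005, 0, 0.1], [-0.001, 0.049, -0.005, 0, 0.1], [-0.001, 0.049, -0.005, 0, 0.1], [0, 0, 0, 8, 0.1], [0, 0, 0, 8, 0.1]]
  ]
}}

```text
time: 8.1
tool_pos: [0.507, 0.2862, 0.1594]
tool_rot: [-1.455, 1.534, -1.676]
contact_force: [-0.2, 0.4, -0.2]
opening: 0.0502
```

Run:
```python
from h import *
plan([0.505,0.297,0.16],[.35,.937,0])
save('wrist','wrist4')
print(proj(cal('wrist4'),[.498,.3002,.1309]))
```

```text
t 8.1 pos [0.507  0.2862 0.1594] q [ 0.4001  0.5163  1.4402 -0.0347  1.2032 -0.937 ] F [-0.1708  0.4237 -0.1706] open 0.0502
tool x [-0.0039 -0.0368 -0.9993] y [ 0.219   0.975  -0.0368] z [ 0.9757 -0.219   0.0043]
shift mm [-1.0205 10.0865 -4.3044]
turn 7.836065781547628 or -172.16393421845237
[341.5753 207.9356]
```

View pics/wrist4.png

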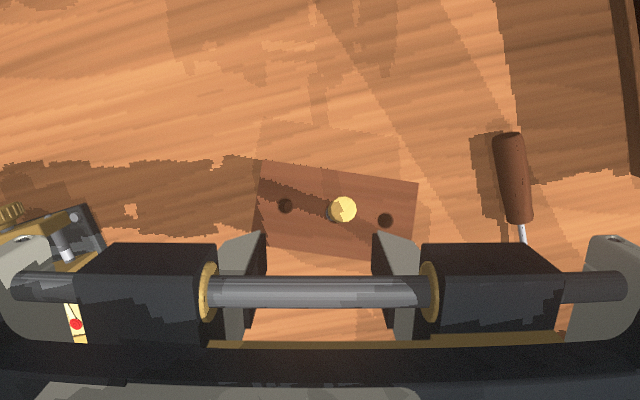

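Run:
```python
from h import *
W=cal('wrist4')
a,b=atz(W,(286,206),.062),atz(W,(386,220),.062); print(a,b,(b-a)/np.linalg.norm(b-a),(a+b)/2, np.linalg.norm(b-a))
print(atz(W,(344,208),.1305))
X,e=tri([(W,(344,208)),(cal('top0'),(200.19,251.69)),(cal('side0'),(242.94,152.06))]);print(X,e)
m=(a+b)/2; d=X-m; print(d,np.linalg.norm(d))
```

```text
[0.5111 0.257  0.062 ] [0.5379 0.3275 0.062 ] [0.3556 0.9346 0.    ] [0.5245 0.2923 0.062 ] 0.07547298077663532
[0.4985 0.3015 0.1305]
[0.4983 0.301  0.1303] [0.0005476318095883367, 0.0006302045178090767, 0.00019737739251892583]
[-0.0263  0.0087  0.0683] 0.07370744961472495
```

Call:
{"op": "play_rows", "data": {
  "moves": [
    [[0, 0.01, -0.004, 8, 0.1], [0, 0, 0, 0, 0.1], [0.02, 0, 0, 0, 0.1], [0.02, 0, 0, 0, 0.1], [0.01, 0, 0, 0, 0.1], [0, 0, 0, 0, 0.1], [0, 0, 0, 0, 0.1], [0, 0, 0, 0, 0.1], [0, 0, 0, 0, 0.1], [0, 0, 0, 0, 0.1]]
  ]
}}

```text
time: 9.15
tool_pos: [0.5045, 0.2915, 0.1039]
tool_rot: [-1.472, 1.53, -1.814]
contact_force: [-0.0, -1.1, -0.0]
opening: 0.0505
```

Run:
```python
from h import *
plan([0.505,0.298,0.093],[.3556,.9346,0])
save('wrist','wrist5')
W=cal('wrist5')
print(proj(W,[.4984,.3012,.1305]))
```

```text
t 9.15 pos [0.5045 0.2915 0.1039] q [ 0.4104  0.58    1.4966 -0.0369  1.0903 -0.7999] F [-0.0186 -1.0723 -0.0323] open 0.0505
tool x [-0.0099 -0.04   -0.9992] y [ 0.336  0.941 -0.041] z [ 0.9418 -0.3362  0.0041]
shift mm [10.6253  6.6836 -1.7885]
turn 1.1881212893340172 or -178.81187871066598
[332.7147 258.3631]
```

View pics/wrist5.png

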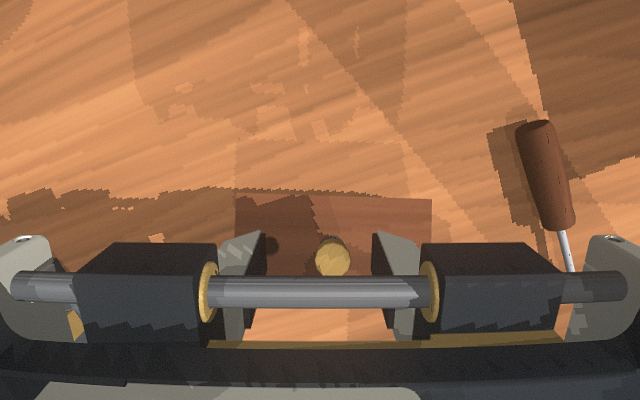

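Call:
{"op": "play_rows", "data": {
  "moves": [
    [[0, 0.0065, -0.002, 1, 0.1], [0.01, 0, 0, 0, 0.1], [0.001, 0, 0, 0, 0.1], [0, 0, 0, 0, -1], [0, 0, 0, 0, -1], [0, 0, 0, 0, -1], [0, 0, 0, 0, -1], [0, 0, 0, 0, -1], [0, 0, 0, 0, -1], [0, 0, 0, 0, -1]]
  ],
  "grip_force": 12
}}

```text
time: 10.2
tool_pos: [0.505, 0.2991, 0.0921]
tool_rot: [-1.429, 1.531, -1.79]
contact_force: [0.5, 0.5, -1.0]
opening: 0.015
```

Run:
```python
from h import *
plan([0.505,0.298,0.093],[.3556,.9346,0])
o,p,R=st(); print('axis in tool',R.T@np.array([-.3196,.1216,.94]))
```

```text
t 10.2 pos [0.505  0.2991 0.0921] q [ 0.4216  0.6     1.4967 -0.0365  1.069  -0.77  ] F [ 0.5082  0.4706 -1.0365] open 0.015
tool x [-0.0087 -0.039  -0.9992] y [ 0.3533  0.9347 -0.0395] z [ 0.9355 -0.3534  0.0057]
shift mm [-0.874  -1.0431  0.3766]
turn 0.13811881785162397 or -179.86188118214838
axis in tool [-0.9412 -0.0364 -0.3366]
```

Call:
{"op": "play_rows", "data": {
  "moves": [
    [[-0.008, 0, -0.003, 0, -1], [-0.01, 0, -0.004, 0, -1], [-0.01, -0.001, -0.003, 0, -1], [-0.01, 0, -0.004, 0, -1], [-0.008, 0, -0.003, 0, -1], [0, 0, 0, 0, -1], [0, 0, 0, 0, -1], [0, 0, 0, 0, -1], [0, 0, 0, 0, -1], [0, 0, 0, 0, -1]]
  ]
}}

```text
time: 11.2
tool_pos: [0.4871, 0.3063, 0.1426]
tool_rot: [-1.432, 1.53, -1.793]
contact_force: [0.1, -0.2, -1.0]
opening: 0.0148
```

Run:
```python
from h import *
o,p,R=st(); print(p-np.array([.505,.2991,.0921]), np.linalg.norm(p-np.array([.505,.2991,.0921])))
plan([0.505,0.298,0.093],[.3556,.9346,0])
save('side','side6'); 
s=cv2.imread('pics/side6.png')
cv2.imwrite('pics/c6.png',cv2.resize(s[90:210,190:320],None,fx=5,fy=5,interpolation=cv2.INTER_CUBIC))
```

```text
[-0.0179  0.0072  0.0505] 0.05403095612344617
t 11.2 pos [0.4871 0.3063 0.1426] q [ 0.4458  0.5253  1.4753 -0.0346  1.1663 -0.7499] F [ 0.1129 -0.1518 -1.0111] open 0.0148
tool x [-0.0089 -0.0395 -0.9992] y [ 0.3531  0.9347 -0.0401] z [ 0.9356 -0.3531  0.0056]
shift mm [49.7063  0.5692 19.3712]
turn 0.1518802326215649 or -179.84811976737845
```

View pics/c6.png

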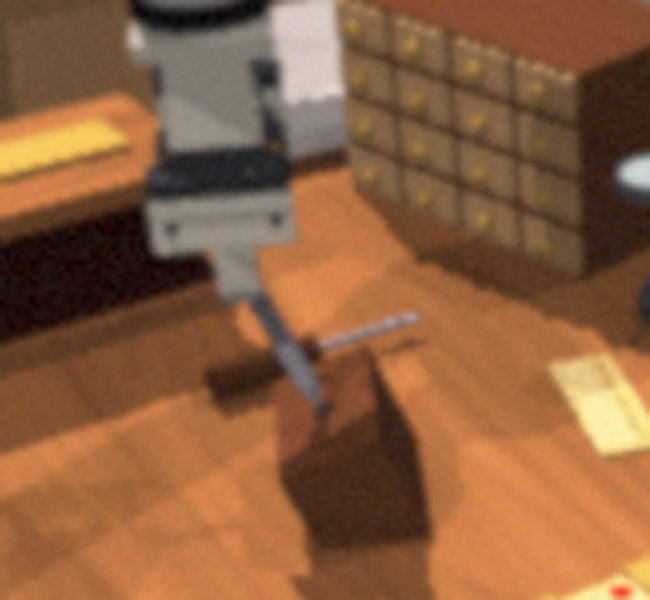

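Call:
{"op": "play_rows", "data": {
  "moves": [
    [[0.003, 0, 0.001, 0, -1], [0, 0, 0.006, 0, -1], [-0.001, 0, 0.006, 0, -1], [-0.001, 0, 0.006, 0, -1], [-0.001, 0, 0.006, 0, -1], [-0.001, 0, 0.006, 0, -1], [-0.001, 0, 0.006, 0, -1], [-0.001, 0, 0.004, 0, -1], [0, 0, 0, 0, -1], [0, 0, 0, 0, -1]]
  ]
}}

```text
time: 12.25
tool_pos: [0.5288, 0.2906, 0.1451]
tool_rot: [-1.496, 1.53, -1.858]
contact_force: [-1.4, 1.8, -1.4]
opening: 0.0143
```

Run:
```python
from h import *
plan([0.4871,.3063,0.1426],[.3556,.9346,0])
save('side','side7'); save('top','top7')
s=cv2.imread('pics/side7.png')
cv2.imwrite('pics/c7.png',cv2.resize(s[90:210,190:320],None,fx=5,fy=5,interpolation=cv2.INTER_CUBIC))
```

```text
t 12.25 pos [0.5288 0.2906 0.1451] q [ 0.3922  0.571   1.3854 -0.0338  1.2109 -0.804 ] F [-1.3998  1.8367 -1.3934] open 0.0143
tool x [-0.0115 -0.039  -0.9992] y [ 0.3541  0.9343 -0.0405] z [ 0.9351 -0.3543  0.003 ]
shift mm [  2.3644   0.0538 -44.5717]
turn 0.08184572527498021 or -179.91815427472503
```

View pics/c7.png

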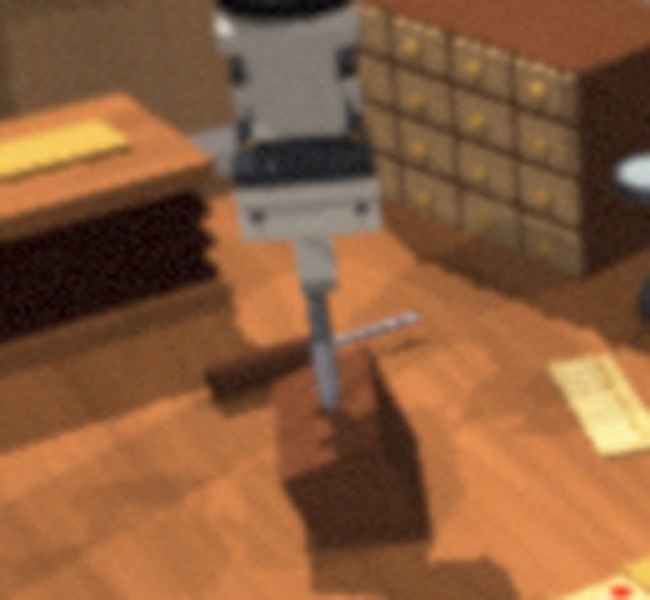

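Run:
```python
from h import *
S=cal('side7');o,p,R=st();g=p-.019*R[:,0]
f=lambda q:(q-np.array([190,90])+.5)*5-.5
for ang in (-5,0,5,10):
    t=np.radians(ang); d=np.array([-np.sin(t)*.935,np.sin(t)*.354,np.cos(t)])
    print(ang,[f(proj(S,g+d*s)) for s in (-.02,-.05,-.08,-.1,-.11)])
t=cv2.imread('pics/top7.png')
cv2.imwrite('pics/c8.png',cv2.resize(t[190:280,170:260],None,fx=6,fy=6,interpolation=cv2.INTER_CUBIC))
s=cv2.imread('pics/side7.png')
cv2.imwrite('pics/c9.png',cv2.resize(s[135:185,235:275],None,fx=12,fy=12,interpolation=cv2.INTER_CUBIC))
```

```text
-5 [array([316.771 , 285.1726]), array([317.4262, 331.1141]), array([318.0553, 375.8208]), array([318.4609, 404.9652]), array([318.6597, 419.345 ])]
0 [array([319.8037, 285.0299]), array([324.9018, 330.733 ]), array([329.8514, 375.1746]), array([333.072 , 404.1287]), array([334.6592, 418.4095])]
5 [array([322.8088, 284.652 ]), array([332.3053, 329.7809]), array([341.5277, 373.6404]), array([347.5297, 402.2028]), array([350.4882, 416.2867])]
10 [array([325.764, 284.042]), array([339.5845, 328.2652]), array([353.0055, 371.2305]), array([361.7398, 399.203 ]), array([366.045 , 412.9939])]
```

View pics/c9.png

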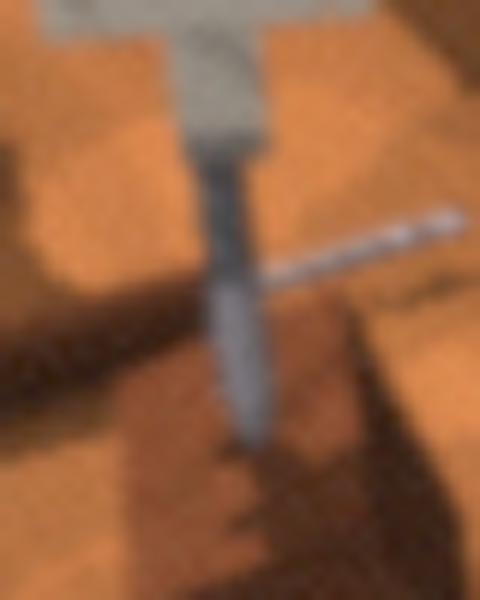

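View pics/c8.png

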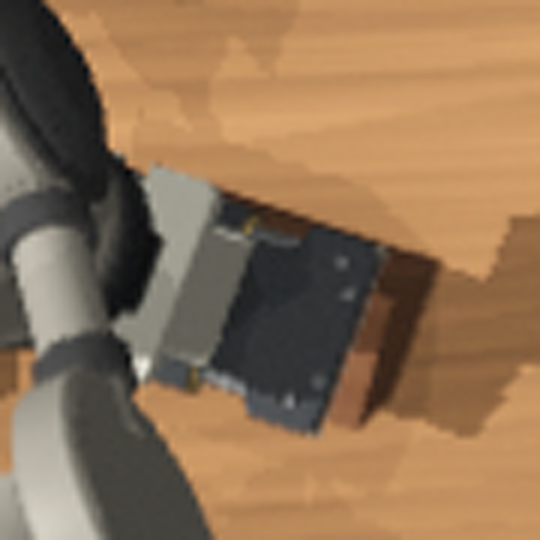

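Call:
{"op": "play_rows", "data": {
  "moves": [
    [[-0.006, 0, 0, 0, -1], [-0.015, 0, 0, 0, -1], [-0.02, 0, 0, 0, -1], [-0.02, 0, 0, 0, -1], [-0.01, 0, 0, 0, -1], [0, 0, 0, 0, -1], [0, 0, 0, 0, -1], [0, 0, 0, 0, -1], [0, 0, 0, 0, -1], [0, 0, 0, 0, -1]]
  ],
  "grip_force": 20
}}

```text
time: 13.35
tool_pos: [0.5283, 0.2924, 0.2171]
tool_rot: [-1.519, 1.525, -1.879]
contact_force: [0.6, 0.2, -0.8]
opening: 0.0144
```

Run:
```python
from h import *
plan([0.582,.0355,0.21],[.3556,.9346,0])
save('side','side8'); save('wrist','wrist8')
s=cv2.imread('pics/side8.png')
cv2.imwrite('pics/c10.png',cv2.resize(s[110:185,220:290],None,fx=8,fy=8,interpolation=cv2.INTER_CUBIC))
```

```text
t 13.35 pos [0.5283 0.2924 0.2171] q [ 0.397   0.5153  1.2763 -0.0354  1.3797 -0.8059] F [ 0.5543  0.1772 -0.8475] open 0.0144
tool x [-0.0139 -0.0435 -0.999 ] y [ 0.3525  0.9347 -0.0456] z [ 0.9357 -0.3528  0.0024]
shift mm [  17.5179 -220.8192  140.885 ]
turn 0.17160917884155955 or -179.82839082115845
```

View pics/c10.png

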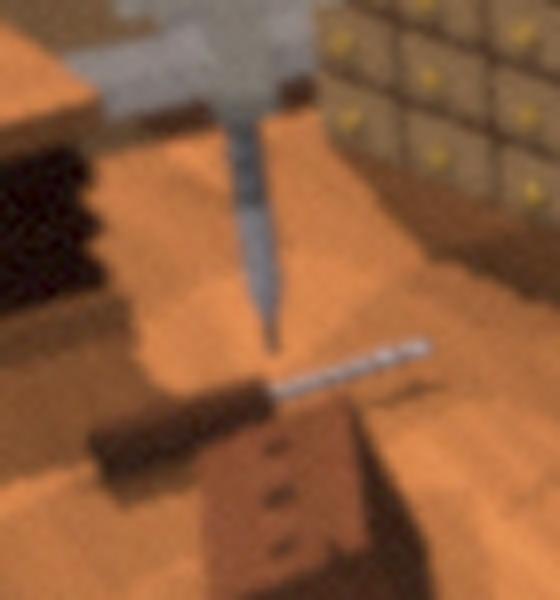

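View pics/wrist8.png

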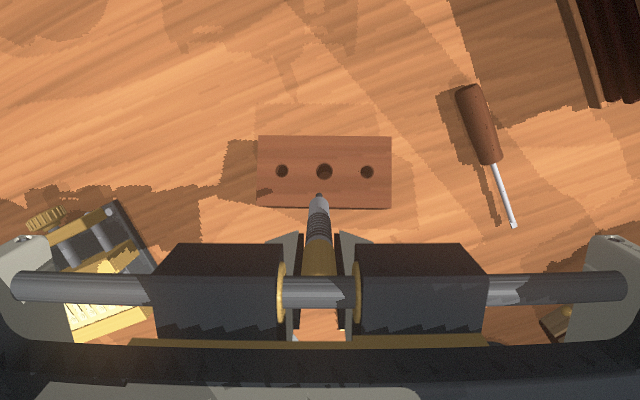

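```bash
cat >> h.py <<'E'
def axis(fw,fs,tw,ts):
    W,S=cal(fw),cal(fs); X,e=tri([(W,tw),(S,ts)]); o,p,R=st(); g=p-.019*R[:,0]
    d=g-X; print('tip',X,e,'grip',g,'len',np.linalg.norm(d),'lean(dx,dy)',d[:2]/np.linalg.norm(d),'tool',R.T@(d/np.linalg.norm(d)),'tiptool',R.T@(X-p))
    return X
E
python3 - <<'E'
from h import *
X=axis('wrist8','side8',(319,195),((272.5)/8-.5+220,350.5/8-.5+110))
W=cal('wrist8')
im=cv2.imread('pics/wrist8.png');cv2.imwrite('pics/c11.png',cv2.resize(im[170:270,270:370],None,fx=6,fy=6,interpolation=cv2.INTER_CUBIC))
o,p,R=st();g=p-.019*R[:,0]
for a in (-10,-5,0,5):
    t=np.radians(a);d=R@np.array([-np.cos(t),0,-np.sin(t)]);tip=g-.115*d
    print(a,d,'W',proj(W,tip),'Wmid',proj(W,g-.05*d),'S',proj(cal('side8'),tip),proj(cal('side8'),g-.05*d))
E
```

```text
tip [0.5268 0.2892 0.1242] [0.0010405106269756176, 0.001040510626975511] grip [0.5286 0.2932 0.2362] len 0.11210085593869466 lean(dx,dy) [0.0165 0.036 ] tool [-1.     -0.006   0.0053] tiptool [ 0.0931  0.0007 -0.0006]
-10 [ 0.1759 -0.0185  0.9842] W [317.8818 166.9901] Wmid [317.8726 211.7503] S [247.2639 154.2357] [248.7263 133.4332]
-5 [0.0952 0.0125 0.9954] W [317.8801 180.0914] Wmid [317.8719 218.7788] S [250.7443 154.3275] [250.2814 133.4913]
0 [0.0137 0.0434 0.999 ] W [317.8785 193.2352] Wmid [317.8713 225.985 ] S [254.2071 154.1464] [251.8314 133.4238]
5 [-0.0679  0.074   0.9949] W [317.8769 206.4362] Wmid [317.8706 233.3474] S [257.63  153.695] [253.3652 133.2316]
```

View pics/c11.png

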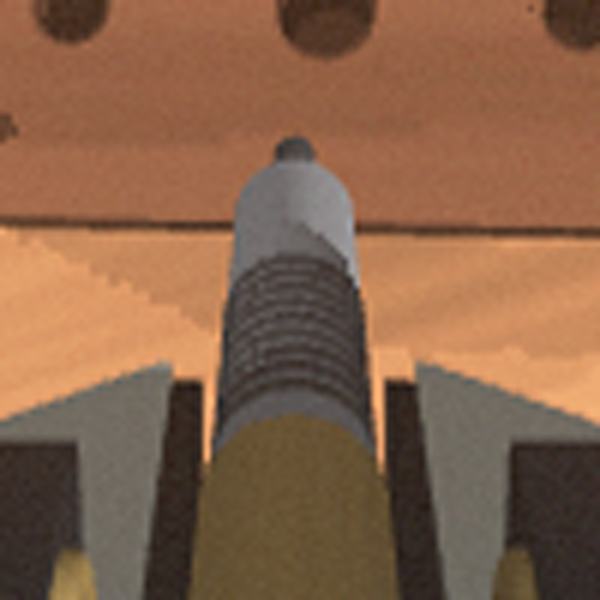

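Run:
```python
from h import *
plan([0.5833,.0396,0.195])
```

```text
t 13.45 pos [0.5284 0.2924 0.2172] q [ 0.397   0.5152  1.276  -0.0354  1.3798 -0.8059] F [-0.0478  0.1558 -0.0903] open 0.0147
tool x [-0.0137 -0.0434 -0.999 ] y [ 0.3525  0.9347 -0.0454] z [ 0.9357 -0.3528  0.0025]
shift mm [  32.4394 -215.8977  140.5392]
```

Call:
{"op": "play_rows", "data": {
  "moves": [
    [[0.002, -0.015, 0.01, 0, -1], [0.004, -0.028, 0.018, 0, -1], [0.004, -0.03, 0.02, 0, -1], [0.004, -0.03, 0.02, 0, -1], [0.004, -0.03, 0.02, 0, -1], [0.004, -0.03, 0.02, 0, -1], [0.004, -0.028, 0.018, 0, -1], [0.004, -0.015, 0.01, 0, -1], [0, -0.005, 0.003, 0, -1], [0, 0, 0, 0, -1]]
  ]
}}

```text
time: 14.45
tool_pos: [0.5848, 0.0273, 0.1947]
tool_rot: [-1.53, 1.522, -1.891]
contact_force: [-0.7, -0.2, -2.1]
opening: 0.015
```

Run:
```python
from h import *
plan([0.5833,.0396,0.185])
save('side','side9'); save('wrist','wrist9')
s=cv2.imread('pics/side9.png')
cv2.imwrite('pics/c12.png',cv2.resize(s[140:240,270:370],None,fx=6,fy=6,interpolation=cv2.INTER_CUBIC))
im=cv2.imread('pics/wrist9.png');cv2.imwrite('pics/c13.png',cv2.resize(im[150:270,250:390],None,fx=5,fy=5,interpolation=cv2.INTER_CUBIC))
```

```text
t 14.45 pos [0.5848 0.0273 0.1947] q [-0.0584  0.4888  1.3843 -0.0493  1.2814 -1.2537] F [-0.6658 -0.1712 -2.1004] open 0.015
tool x [-0.0154 -0.0464 -0.9988] y [ 0.353   0.9344 -0.0489] z [ 0.9355 -0.3533  0.002 ]
shift mm [ 9.1272 11.4684 -5.7877]
```

View pics/c12.png

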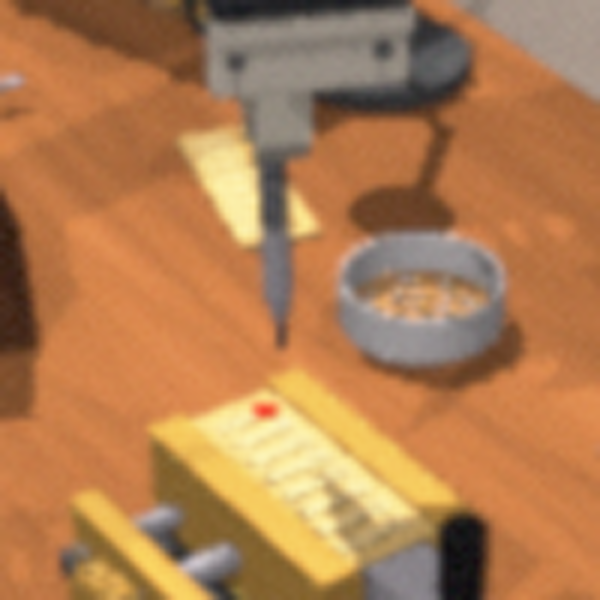

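View pics/c13.png

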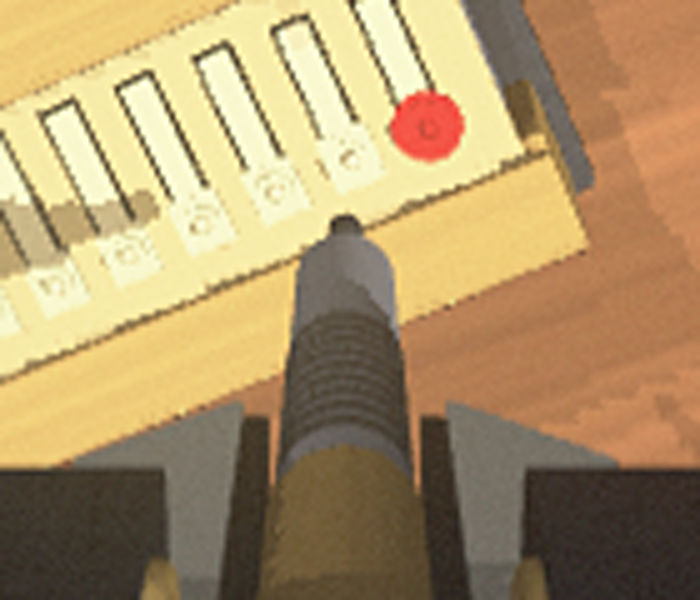

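Run:
```python
from h import *
w=lambda x,y:((x+.5)/5-.5+250,(y+.5)/5-.5+150); s=lambda x,y:((x+.5)/6-.5+270,(y+.5)/6-.5+140)
X=axis('wrist9','side9',w(346,221),s(281,346))
Rd,e=tri([(cal('wrist9'),w(427,126)),(cal('side9'),s(265,411))]); print('red',Rd,e, atz(cal('wrist9'),w(427,126),.06),atz(cal('side9'),s(265,411),.06))
o,p,R=st(); print('shift to 15mm above', R.T@(Rd+[0,0,.015]-X)*1000, 'total',R.T@(Rd-X)*1000)
```

```text
tip [0.5837 0.0249 0.0994] [5.212307311267137e-05, 5.212307311263862e-05] grip [0.585  0.0297 0.2137] len 0.11445304868687518 lean(dx,dy) [0.0111 0.0416] tool [-1.     -0.0056 -0.0024] tiptool [0.0955 0.0006 0.0003]
red [0.583  0.0376 0.058 ] [0.0006902374119347063, 0.0006902374119347748] [0.5832 0.0375 0.06  ] [0.5809 0.0352 0.06  ]
shift to 15mm above [25.7255 12.8873 -5.1632] total [40.7078 13.6148 -5.1912]
```

Call:
{"op": "play_rows", "data": {
  "moves": [
    [[0, 0.011, -0.0055, 0, -1], [0, 0, 0, 0, -1], [0.01, 0, 0, 0, -1], [0.01, 0, 0, 0, -1], [0.004, 0, 0, 0, -1], [0, 0, 0, 0, -1], [0, 0, 0, 0, -1], [0, 0, 0, 0, -1], [0, 0, 0, 0, -1], [0, 0, 0, 0, -1]]
  ]
}}

```text
time: 15.55
tool_pos: [0.5821, 0.0453, 0.1681]
tool_rot: [-1.542, 1.523, -1.895]
contact_force: [0.5, 0.3, -0.9]
opening: 0.0146
```

Run:
```python
from h import *
plan([0.5833,.0396,0.165])
save('side','side10'); save('wrist','wrist10')
s=cv2.imread('pics/side10.png')
cv2.imwrite('pics/c14.png',cv2.resize(s[150:240,280:350],None,fx=8,fy=6.6,interpolation=cv2.INTER_CUBIC)) if 0 else cv2.imwrite('pics/c14.png',cv2.resize(s[165:225,285:345],None,fx=9,fy=9,interpolation=cv2.INTER_CUBIC))
im=cv2.imread('pics/wrist10.png');cv2.imwrite('pics/c15.png',cv2.resize(im[150:250,270:370],None,fx=6,fy=6,interpolation=cv2.INTER_CUBIC))
```

```text
t 15.55 pos [0.5821 0.0453 0.1681] q [-0.0285  0.5098  1.4259 -0.0488  1.2203 -1.2288] F [ 0.4787  0.2556 -0.9186] open 0.0146
tool x [-0.0153 -0.0454 -0.9989] y [ 0.3457  0.9371 -0.0479] z [ 0.9382 -0.3461  0.0014]
shift mm [ 3.3441 -4.7595  3.0597]
```

View pics/c14.png

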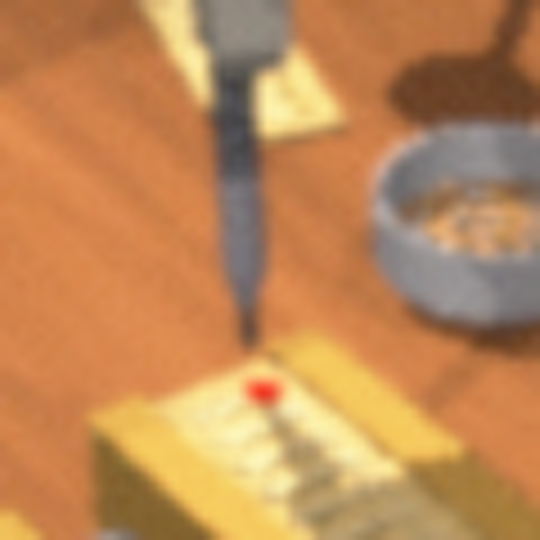

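View pics/c15.png

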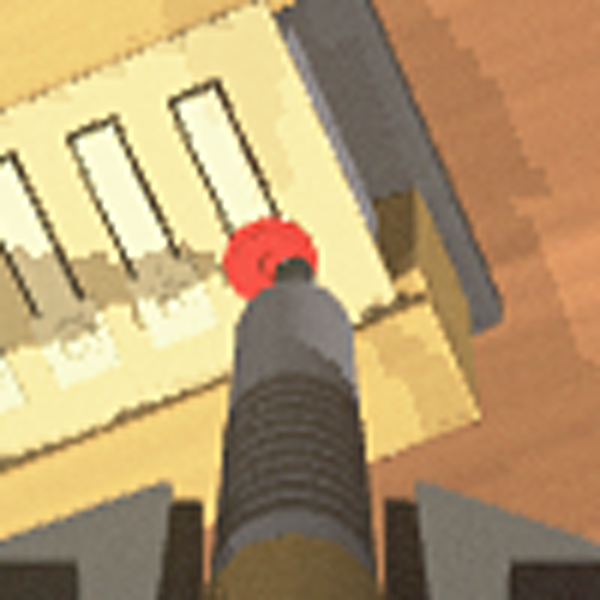

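Run:
```python
from h import *
w=lambda x,y:((x+.5)/6-.5+270,(y+.5)/6-.5+150); s=lambda x,y:((x+.5)/9-.5+285,(y+.5)/9-.5+165)
X=axis('wrist10','side10',w(293,267),s(249,344))
W,S=cal('wrist10'),cal('side10')
Rd,e=tri([(W,w(270,259)),(S,s(265,391))]); print('red',Rd,e, atz(W,w(270,259),.06),atz(S,s(265,391),.06))
o,p,R=st()
rd=(atz(W,w(270,259),.06)+atz(S,s(265,391),.06))/2
tp=(atz(W,w(293,267),X[2])+atz(S,s(249,344),X[2]))/2
print(rd,tp,R.T@(rd-tp)*1000)
```

```text
tip [0.5806 0.0414 0.0737] [0.000438720088811314, 0.0004387200888115232] grip [0.5824 0.0461 0.1871] len 0.11351783805043332 lean(dx,dy) [0.0159 0.0416] tool [-1.     -0.0034  0.002 ] tiptool [ 0.0945  0.0004 -0.0002]
red [0.5827 0.0368 0.0588] [0.00022030625886870103, 0.00022030625886863503] [0.5826 0.0369 0.06  ] [0.5816 0.0352 0.06  ]
[0.5821 0.036  0.06  ] [0.5806 0.0413 0.0737] [13.8857 -3.7624  3.2977]
```

Call:
{"op": "play_rows", "data": {
  "moves": [
    [[0, -0.0035, 0.003, 0, -1], [0, 0, 0, 0, -1], [0, 0, 0, 0, -1], [0.004, 0, 0, 0, -1], [0.003, 0, 0, 0, -1], [0, 0, 0, 0, -1], [0, 0, 0, 0, -1], [0, 0, 0, 0, -1], [0, 0, 0, 0, -1], [0, 0, 0, 0, -1]]
  ]
}}

```text
time: 16.65
tool_pos: [0.5837, 0.0402, 0.1607]
tool_rot: [-1.54, 1.523, -1.893]
contact_force: [-0.2, 0.4, -1.2]
opening: 0.0144
```

Run:
```python
from h import *
plan([0.5833,.0396,0.165])
save('side','side11'); save('wrist','wrist11')
s=cv2.imread('pics/side11.png')
cv2.imwrite('pics/c16.png',cv2.resize(s[175:225,290:340],None,fx=11,fy=11,interpolation=cv2.INTER_CUBIC))
im=cv2.imread('pics/wrist11.png');cv2.imwrite('pics/c17.png',cv2.resize(im[150:230,280:360],None,fx=7,fy=7,interpolation=cv2.INTER_CUBIC))
```

```text
t 16.65 pos [0.5837 0.0402 0.1607] q [-0.037   0.5187  1.4324 -0.0492  1.2044 -1.2364] F [-0.1615  0.4318 -1.1578] open 0.0144
tool x [-0.0152 -0.0454 -0.9989] y [ 0.3458  0.9371 -0.0479] z [ 0.9382 -0.3461  0.0015]
shift mm [-4.2306 -0.9187 -0.2079]
```

View pics/c16.png

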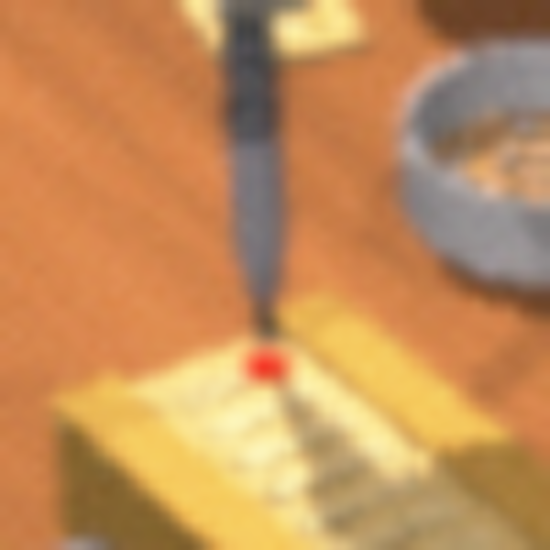

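View pics/c17.png

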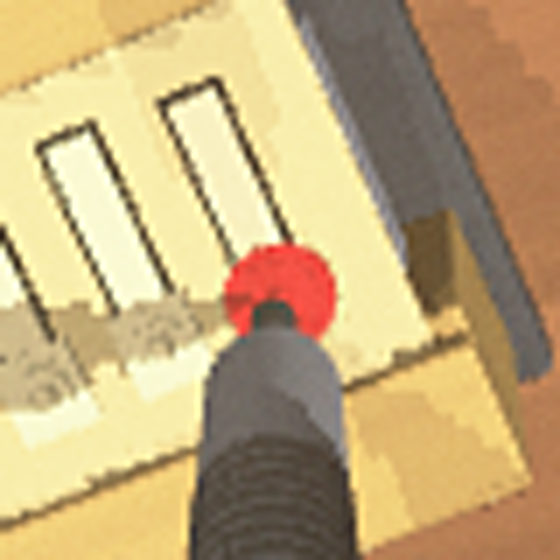

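Run:
```python
from h import *
w=lambda x,y:((x+.5)/7-.5+280,(y+.5)/7-.5+150); s=lambda x,y:((x+.5)/11-.5+290,(y+.5)/11-.5+175)
a,b,c,d=w(272,309),s(267,336),w(281,293),s(267,366)
X=axis('wrist11','side11',a,b)
W,S=cal('wrist11'),cal('side11'); o,p,R=st()
print(atz(W,c,.06),atz(S,d,.06))
for z in (X[2],p[2]-.0955*.9989):
    rd=(atz(W,c,.06)+atz(S,d,.06))/2; tp=(atz(W,a,z)+atz(S,b,z))/2
    print(z,rd,tp,R.T@(rd-tp)*1000)
print('model tip',p+R@np.array([.095,.0004,0]))
```

```text
tip [0.5819 0.0365 0.0684] [7.736798576351622e-05, 7.736798576332402e-05] grip [0.584  0.041  0.1797] len 0.11141332783270531 lean(dx,dy) [0.0188 0.0403] tool [-1.     -0.0035  0.0052] tiptool [ 0.0924  0.0004 -0.0006]
[0.5827 0.0369 0.06  ] [0.5816 0.0362 0.06  ]
0.06843331617554818 [0.5822 0.0365 0.06  ] [0.582  0.0366 0.0684] [8.4219 0.4472 0.2278]
0.06536309528564854 [0.5822 0.0365 0.06  ] [0.5834 0.0383 0.0654] [ 5.4543 -1.7948 -0.5756]
model tip [0.5825 0.0362 0.0658]
```

Call:
{"op": "play_rows", "data": {
  "moves": [
    [[0.002, 0, 0, 0, -1], [0.002, 0, 0, 0, -1], [0, 0, 0, 0, -1], [0, 0, 0, 0, -1], [0, 0, 0, 0, -1], [0.001, 0, 0, 0, -1], [0, 0, 0, 0, -1], [0, 0, 0, 0, -1], [0, 0, 0, 0, -1], [0, 0, 0, 0, -1]]
  ]
}}

```text
time: 17.75
tool_pos: [0.5837, 0.0399, 0.1554]
tool_rot: [-1.537, 1.523, -1.89]
contact_force: [0.1, 0.5, -2.5]
opening: 0.0143
```

Run:
```python
from h import *
plan([0.5833,.0396,0.165])
```

```text
t 17.75 pos [0.5837 0.0399 0.1554] q [-0.0375  0.5236  1.4398 -0.0495  1.1919 -1.2362] F [ 0.0874  0.5289 -2.4855] open 0.0143
tool x [-0.015  -0.0455 -0.9989] y [ 0.3458  0.9371 -0.0479] z [ 0.9382 -0.3461  0.0016]
shift mm [-9.6065 -0.8841 -0.2387]
```

Call:
{"op": "play_rows", "data": {
  "moves": [
    [[0.001, 0, 0, 0, -1], [0, 0, 0, 0, -1], [0, 0, 0, 0, -1], [0, 0, 0, 0, -1], [0.001, 0, 0, 0, -1], [0, 0, 0, 0, -1], [0, 0, 0, 0, -1], [0, 0, 0, 0, -1], [0, 0, 0, 0, -1], [0, 0, 0, 0, -1]]
  ]
}}

```text
time: 18.75
tool_pos: [0.5839, 0.0398, 0.1541]
tool_rot: [-1.512, 1.523, -1.865]
contact_force: [-0.4, 0.0, 0.4]
opening: 0.0145
```

Run:
```python
from h import *
for i in range(3):
    save('side','side12_%d'%i); o=robot.observe(); print(o['contact_force'],o['tool_pos'])
save('wrist','wrist12')
s=cv2.imread('pics/side12_0.png')
cv2.imwrite('pics/c18.png',cv2.resize(s[175:225,290:340],None,fx=11,fy=11,interpolation=cv2.INTER_CUBIC))
im=cv2.imread('pics/wrist12.png');cv2.imwrite('pics/c19.png',cv2.resize(im[150:230,280:360],None,fx=7,fy=7,interpolation=cv2.INTER_CUBIC))
```

```text
[-0.3996  0.4737  0.15  ] [0.5839 0.0398 0.1541]
[0.4135 0.9574 0.192 ] [0.5839 0.0398 0.1541]
[-0.9703  0.2738  1.5932] [0.5839 0.0398 0.1541]
```

View pics/c18.png

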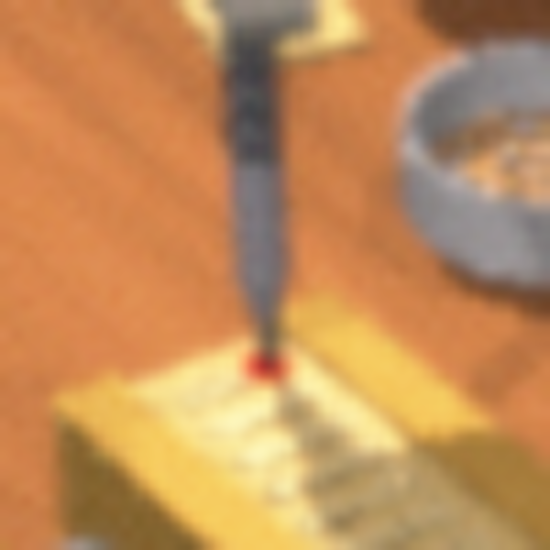

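View pics/c19.png

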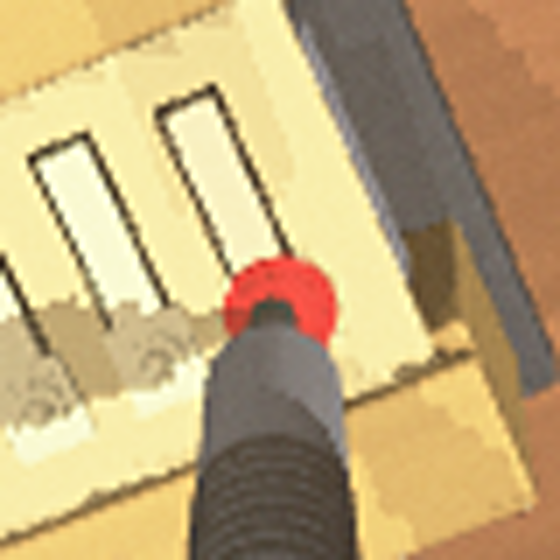

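Call:
{"op": "play_rows", "data": {
  "moves": [
    [[0.001, 0, 0, 0, -1], [0, 0, 0, 0, -1], [0.001, 0, 0, 0, -1], [0, 0, 0, 0, -1], [0.001, 0, 0, 0, -1], [0, 0, 0, 0, -1], [0, 0, 0, 0, -1], [0, 0, 0, 0, -1], [0, 0, 0, 0, -1], [0, 0, 0, 0, -1]]
  ]
}}

```text
time: 19.95
tool_pos: [0.5841, 0.0397, 0.1516]
tool_rot: [-1.493, 1.523, -1.846]
contact_force: [-1.3, 0.9, 1.6]
opening: 0.0145
```

Run:
```python
from h import *
for i in range(4):
    save('side','side13_%d'%i); o=robot.observe(); print(o['contact_force'],o['tool_pos'])
plan([0,0,0])
```

```text
[-0.8966 -0.1654  2.1107] [0.5841 0.0397 0.1516]
[ 0.1638 -0.0939  1.5673] [0.5841 0.0397 0.1516]
[-0.7165  0.4614  2.3739] [0.5841 0.0397 0.1516]
[-0.5283 -0.0143  2.8998] [0.5841 0.0397 0.1516]
t 20.15 pos [0.5841 0.0397 0.1516] q [-0.0378  0.5268  1.4456 -0.0499  1.1809 -1.236 ] F [-0.5283 -0.0143  2.8998] open 0.0144
tool x [-0.0129 -0.0457 -0.9989] y [ 0.3458  0.9371 -0.0473] z [ 0.9382 -0.346   0.0037]
shift mm [ 160.7613 -231.9908 -534.8201]
```

Call:
{"op": "play_rows", "data": {
  "moves": [
    [[0.001, 0, 0, 0, -1], [0, 0, 0, 0, -1], [0, 0, 0, 0, -1], [0, 0, 0, 0, -1], [0, 0, 0, 0, -1], [0, 0, 0, 0, -1], [0, 0, 0, 0, -1], [0, 0, 0, 0, -1], [0, 0, 0, 0, -1], [0, 0, 0, 0, -1]]
  ]
}}

```text
time: 21.15
tool_pos: [0.5841, 0.0396, 0.1508]
tool_rot: [-1.488, 1.523, -1.842]
contact_force: [-0.1, 0.7, 2.7]
opening: 0.0145
```

Run:
```python
from h import *
F=[]
for i in range(6):
    save('side','side14_%d'%i); o=robot.observe(); F.append(o['contact_force']); 
print(np.mean(F,0),np.std(F,0),o['tool_pos'])
save('wrist','wrist14'); save('top','top14')
plan([0,0,0])
s=cv2.imread('pics/side14_0.png')
cv2.imwrite('pics/c20.png',cv2.resize(s[150:300,270:400],None,fx=5,fy=4,interpolation=cv2.INTER_CUBIC) if 0 else cv2.resize(s[155:275,280:400],None,fx=5,fy=5,interpolation=cv2.INTER_CUBIC))
im=cv2.imread('pics/wrist14.png');cv2.imwrite('pics/c21.png',cv2.resize(im[150:230,280:360],None,fx=7,fy=7,interpolation=cv2.INTER_CUBIC))
```

```text
[-0.8412  0.2847  2.825 ] [0.2214 0.3492 0.466 ] [0.5841 0.0396 0.1508]
t 21.55 pos [0.5841 0.0396 0.1508] q [-0.0379  0.5275  1.4468 -0.0499  1.1786 -1.2359] F [-0.4378  0.2034  3.0836] open 0.0142
tool x [-0.0126 -0.0457 -0.9989] y [ 0.3458  0.9371 -0.0472] z [ 0.9382 -0.346   0.0039]
shift mm [ 159.7839 -232.0345 -534.8853]
```

View pics/c20.png

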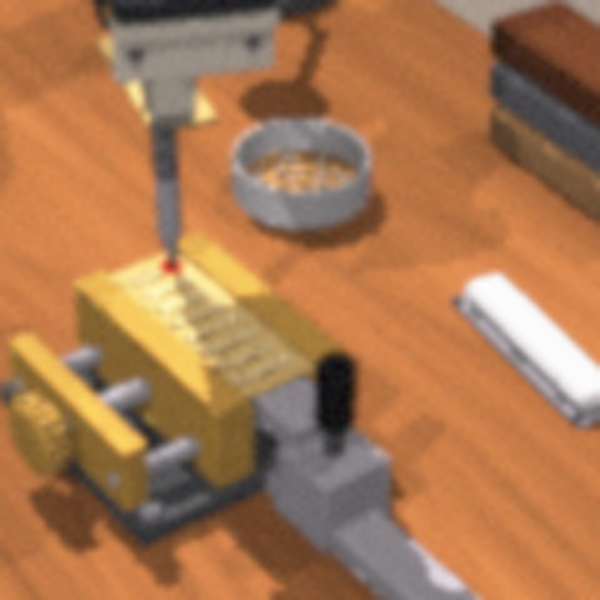

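View pics/c21.png

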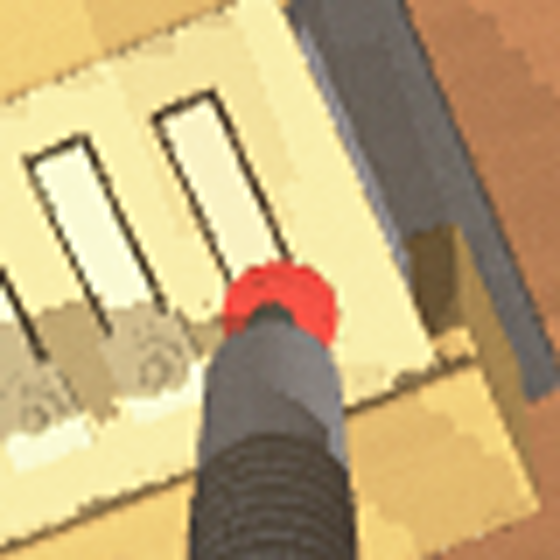

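View pics/top14.png

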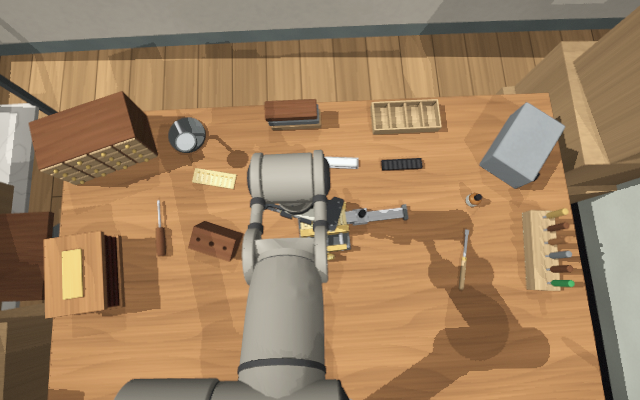

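Run:
```python
from cell import robot
print(robot.observe()['time'], robot.hand_in())
```

```text
the job is handed in; nothing more can be done
21.55 None
```

The job was handed in at 21.55 s. The anvil bar is home and the punch is held on the red rivet, pressed but not fired. The hand-in gave no verdict, so this rests on my last checks.

- **Anvil:** I pushed the slide by its black knob until it met the stop at about 15 N. In the side picture the knob sits within half a pixel of its computed home position.
- **Punch:** I drew it out of the stand along the hole's slope. I stood it upright by swinging it while its tip was still in the hole's mouth, then set it on the rivet.
- **Press:** The wrist force reads 2.8 N upward. Adding the punch's 1.1 N weight gives about 3.9 N on the rivet. From that force I work out that the tip has given about 3.4 mm, against the 9 mm limit. I did not measure the tip's travel directly.
- **Tip position:** The pictures show it about 1 mm from the rivet's centre. Two ways of working out its sideways position, taken just before contact, differed by up to 2 mm.
- **Upright:** It is not perfectly so. The wrist picked up a small tilt while pushing the anvil, and the moves could not undo it. The punch leans about 0.045 rad (2.6°), inside the 0.10 rad limit.
- **Bystanders:** The last top picture shows no visible movement of any loose items. The tin is hidden by the arm there, but it looks undisturbed in the side view.

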